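# Build the stacking storage-pot tower on its stand

### The job

Put the stacking pots back together on the round wooden stand: one at a time from the bottom up, set the deepest pot into the stand, then the middle one, then the shallowest, and finally the lid on top, letting go of each before you fetch the next. Each piece must sit upright and fully home in the one below it, and the tower must stand by itself at the end. Leave the mug, salt shaker, timer and clothes pegs where they are.

Things in the scene. Friction and masses are not known exactly. Their poses are not given: they have to be found in the camera images.
- stand: Round wooden stand, 80 mm across and 13 mm high, fixed to the worktop, with a round recess in the middle of its top, 54 mm across and 6 mm deep (its floor 7 mm above the worktop). Origin: centre of its underside, z up. A pot seated in it has its own origin 7 mm above the stand's origin.
- deep_pot: The deepest of three open round steel pots, two raised beads round the wall; 66 mm tall, about 130 g. Wall 60 mm across outside, 54 inside. Foot below it 6 mm high, 49 mm across (chamfered to 44), drops into a pot's mouth or the stand's recess till the shoulder (z = 6 mm) rests on the rim. Origin: centre of the foot's underside, z up; rim at z = 66 mm. What is seated on it has its origin 60 mm above this one.
- middle_pot: The middle one of three open round steel pots, one raised bead round the wall; 50 mm tall, about 110 g. Wall 60 mm across outside, 54 inside. Foot below it 6 mm high, 49 mm across (chamfered to 44), drops into a pot's mouth or the stand's recess till the shoulder (z = 6 mm) rests on the rim. Origin: centre of the foot's underside, z up; rim at z = 50 mm. What is seated on it has its origin 44 mm above this one.
- shallow_pot: The shallowest of three open round steel pots, a plain wall without beads; 34 mm tall, about 90 g. Wall 60 mm across outside, 54 inside. Foot below it 6 mm high, 49 mm across (chamfered to 44), drops into a pot's mouth or the stand's recess till the shoulder (z = 6 mm) rests on the rim. Origin: centre of the foot's underside, z up; rim at z = 34 mm. What is seated on it has its origin 28 mm above this one.
- lid: Round steel lid, 60 mm across, with a dark wooden knob; loose, about 90 g, lying knob up. Underneath is a foot like that of the pots (6 mm high, 49 mm across, chamfered), then the 4 mm plate (z = 6 to 10 mm), then the upright knob, 20 mm across, from z = 10 to 32 mm. Origin: centre of the foot's underside, z up.
- salt_shaker: Bystander: glass salt shaker with a grey top, 44 mm across, 90 mm tall, loose. Origin: centre of its underside.
- peg_b: Bystander: plain wooden clothes peg lying flat, 15 x 72 mm (long along its y), 12 mm high, loose. Origin: centre of its underside.
- kitchen_timer: Bystander: round kitchen timer, white above and red below, 70 x 73 mm, 62 mm tall, loose. Origin: centre of its underside.
- mug_tea: Bystander: striped mug, 83 x 116 mm with its handle (which points along its -y), 100 mm tall, loose. Origin: centre, handle included, of its underside.
- peg_a: Bystander: red clothes peg lying flat, 15 x 72 mm (long along its y), 12 mm high, loose. Origin: centre of its underside.

How it is judged:
By the outcome, as a careful person would: the job done as asked, in the order asked, and still so for the second after the job is handed in, with the robot touching nothing.
It also fails if it takes over 109 s, if anything falls off the work surface, if the arm or the gripper's body presses on something with over 40 N, if the wrist force passes 120 N, or if a joint passes its speed limit or range.

### The arm

A 6-joint arm with a two-finger parallel gripper is mounted at the origin on a cart in front of the work surface, level with it; the furniture and walls round the work are solid. World frame = base frame: x ahead of the robot, y to its left, z up, the work surface at z = 0. Lengths are in mm, angles in rad, forces in N, time in s.
With the tool pointing down it reaches from about 350 to 975 mm from the base axis. Payload 7.1 kg.
Tool frame: the origin (TCP) lies at the centre of the arm's flange, where the gripper is bolted on; the fingertips stand 182 mm ahead of it and the grasp point (between the pads) lies 163 mm ahead of it; z points along the fingers, y is the line along which they close (so a half turn about z gives the same grasp; the last joint's range is limited). The gripper opens to 88 mm and grips with 3 to 60 N. Pads are 20 mm wide; open, the fingers measure 115 mm over their backs; the gripper's body (75 mm by 178 mm) begins 61 mm behind the grasp point.
Start: joints at [1.292, 0.423, 1.63, -0, 1.089, -0.019], TCP at [160.523, 604.019, 404.675] pointing down, gripper open.
Joint ranges: [-3, 3], [-0.9, 2.11], [0.09, 2.58], [-1.31, 4.45], [0.11, 2.69], [-2.54, 2.54]. Speed limits (rad/s): [2.39, 2.39, 3.01, 3.14, 3.14, 3.14].

### API

Orientations are given as a rotation vector (axis times angle).
In Python, from workcell import readout, get_image, ctrl gives the robot as it stands.
- The arm moves only by the tool step_arm, never from a script. Its argument "targets" is a list that holds one entry, the list of rows, each a list of 7 numbers: the shift along the world's x, y, z as a fraction of full scale, then the turn, a rotation vector about the world's x, y, z as a fraction of full scale, then the opening, from 0 (shut) to 1 (fully open). In form: [[[dx, dy, dz, wx, wy, wz, claw], ...]]. A call has exactly 5 rows; each row shifts and turns the commanded pose from where the row before left it; what a row does not reach is not made up. Full scale, the value 1, is 0.05 m for a shift and 4 degrees for a turn. A row lasts 1/8 s, in which the tool goes at most 62.5 mm and 10.7 degrees, less where a joint would pass 70% of its speed; a pose out of reach is approached as far as the arm can. A call with a number of a shift or a turn outside -1 to 1 is refused whole. A call with a gripper value outside its range is refused whole. The fingers move at their own pace and stop on an object; the grip force is fixed at half the most. Time passes only in rows, so rows that do not move let the fingers close, or fill a call up. It gives the time, the measured TCP pose, the force, the opening and the grip force at its end, in the units of the state.
- readout.get_obs(): the state, without advancing time (a new reading comes with each control period).
- get_image(name): name is "scene" or "top" or "wrist"; returns a dict with "pixels" (400x640x3 uint8, red, green, blue), "intrinsics" (3x3 intrinsics, pixels), "extrinsics" (4x4, takes a point from world to camera coordinates). Camera axes: x right, y down, z forward; pixel columns grow to the right and rows downward; lengths in mm; the calibration is good to about 2 mm. A picture is of the moment at which its call begins. There is no depth.
- ctrl.close_job(): hands the job in; it is judged then, once.
The state is a dict: "t": time; "qpos": joint angles; "qvel": joint speeds; "joint_torque": joint torques, N m; "ee_pos": TCP position; "orientation": TCP orientation; "ft_force": force on the tool from outside, world axes, zero at the start; "moment": the same for the moment, N m; "width": finger opening in mm; "grasp_force": force on a finger pad.
Only numpy, scipy, OpenCV 4.12 (cv2) and the standard library are available. Lean on these libraries where they do the work, as an engineer would, in place of code of your own. Each camera call takes 0.05 s, during which the arm holds its last target. There are 200 camera calls.

## Working session

There is one attempt and no reset: what is moved stays moved. The work goes in short steps, Python scripts to look and compute and a tool call to move; the robot and the scene stay as the last step left them, time stands still between calls to the robot, and variables do not carry over. Pictures are saved under pics/ and viewed, at most 14 in all, crops included, and the job is handed in when it is done.

Besides the shell and the picture viewer there is one more tool, called after ">>>" by a JSON object that holds its "op" and its "data", one argument or row to a line. step_arm: Moves the arm, as the interface text tells. Shift numbers are shares of 0.05 m and turn numbers shares of 4 degrees, none past 1 either way. Its arguments: {"type":"object","properties":{"targets":{"type":"array"}},"required":["targets"]}

```bash
mkdir -p pics
cat > h.py <<'E'
import numpy as np, cv2
from workcell import readout, get_image, ctrl
def snap(cam,fn=None):
    d=get_image(cam); p=np.array(d["pixels"],np.uint8)
    if fn: cv2.imwrite('pics/'+fn,cv2.cvtColor(p,cv2.COLOR_RGB2BGR))
    return p,np.array(d["intrinsics"]),np.array(d["extrinsics"])
def ray(uv,K,E,z):
    R,t=E[:3,:3],E[:3,3]; c=-R.T@t
    d=R.T@np.linalg.inv(K)@np.array([uv[0],uv[1],1.]); return c+d*(z-c[2])/d[2]
def proj(P,K,E):
    q=K@(E[:3,:3]@np.array(P,float)+E[:3,3]); return q[:2]/q[2]
E
python3 - <<'E'
from h import *
for c in ("top","scene"):
    p,K,E=snap(c,c+"0.png"); print(c,K.round(1).tolist(),(-E[:3,:3].T@E[:3,3]).round(),E[:3,:3].round(3).tolist())
o=readout.get_obs(); print({k:np.round(v,3).tolist() for k,v in o.items()})
E
```

```text
top [[399.2, 0.0, 321.5], [0.0, 399.2, 202.6], [0.0, 0.0, 1.0]] [ 382.   15. 1306.] [[0.029, -1.0, 0.01], [-0.991, -0.03, -0.133], [0.133, -0.006, -0.991]]
scene [[474.9, 0.0, 311.3], [0.0, 474.9, 207.8], [0.0, 0.0, 1.0]] [ 455.  747. 1186.] [[-0.995, -0.101, 0.006], [-0.088, 0.835, -0.543], [0.049, -0.54, -0.84]]
{'t': 0.1, 'qpos': [1.292, 0.424, 1.631, 0.0, 1.089, -0.019], 'qvel': [-0.0, -0.003, -0.002, 0.001, 0.0, 0.001], 'joint_torque': [0.0, -54.561, -27.432, 0.065, 0.019, -0.0], 'ee_pos': [160.466, 603.794, 404.008], 'orientation': [-0.407, -3.115, 0.002], 'ft_force': [0.209, 1.0, -0.178], 'moment': [0.011, 0.032, 0.021], 'grasp_force': 0.0, 'width': 87.619}
```

View pics/top0.png

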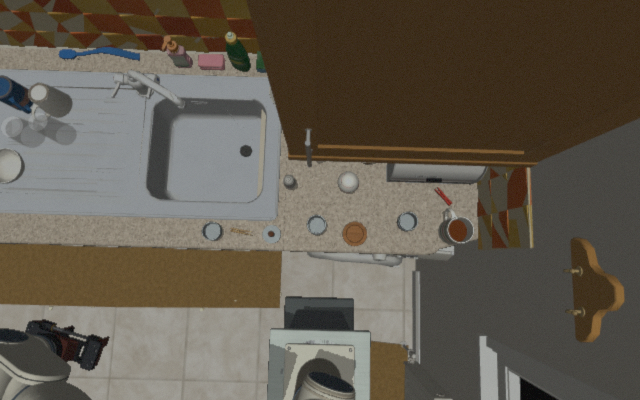

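View pics/scene0.png

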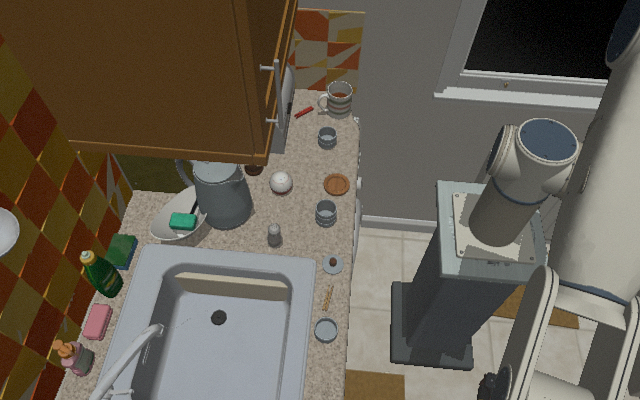

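The top view shows pots at about (212,231), (317,225) and (407,221), the stand at (354,233) and the lid at (271,235). A wall cabinet hangs behind them. I'll crop the scene view to tell the pots apart, and compute rough positions.

Run:
```python
from h import *
p,K,E=snap("top")
for n,uv,z in [("potL",(212,231),34),("potM",(317,225),66),("potR",(407,221),50),("stand",(354,233),13),("lid",(271,235),10),("salt",(289,182),90),("timer",(348,182),62),("mug",(459,230),100)]:
    print(n,ray(uv,K,E,z).round())
for uv in [(290,160),(535,160)]: print("cab",[ray(uv,K,E,z).round() for z in (300,400,500)])
s=cv2.cvtColor(snap("scene")[0],cv2.COLOR_RGB2BGR)
c=[cv2.resize(s[y-30:y+30,x-30:x+30],(260,260),interpolation=cv2.INTER_CUBIC) for x,y in [(327,137),(326,213),(326,330)]]
cv2.imwrite("pics/c.png",np.hstack(c))
```

```text
potL [451. 352.  34.]
potM [477.  19.  66.]
potR [ 500. -265.   50.]
stand [ 459. -101.   13.]
lid [445. 167.  10.]
salt [606. 110.  90.]
timer [617. -75.  62.]
mug [ 472. -411.  100.]
cab [array([625.,  93., 300.]), array([601.,  86., 400.]), array([576.,  78., 500.])]
cab [array([ 645., -541.,  300.]), array([ 619., -486.,  400.]), array([ 592., -431.,  500.])]
```

View pics/c.png

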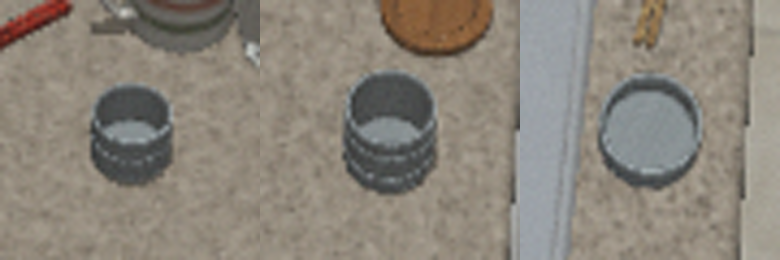

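The left-hand crop (far right in the top view) has one bead, so it is the middle pot at y≈-265. The centre crop has two beads, so it is the deep pot at y≈19. The plain one at y≈352 is the shallow pot. I'll move above the deep pot.

>>> {"op": "step_arm", "data": {
  "targets": [
    [[0.42,-0.78,0,0,0,0,1],[0.42,-0.78,0,0,0,0,1],[0.42,-0.78,0,0,0,0,1],[0.42,-0.78,0,0,0,0,1],[0.42,-0.78,0,0,0,0,1]]
  ]
}}

```text
t: 0.82
ee_pos: [265.9, 407.7, 404.7]
orientation: [0.406, 3.115, 0.0]
ft_force: [1.2, 0.4, -0.2]
width: 87.7
grasp_force: 0.0
```

>>> {"op": "step_arm", "data": {
  "targets": [
    [[0.42,-0.78,0,0,0,0,1],[0.42,-0.78,0,0,0,0,1],[0.42,-0.78,0,0,0,0,1],[0.42,-0.78,0,0,0,0,1],[0.42,-0.78,0,0,0,0,1]]
  ]
}}

```text
t: 1.45
ee_pos: [371.0, 212.7, 404.8]
orientation: [0.407, 3.115, 0.0]
ft_force: [-0.2, 1.0, -0.1]
width: 88.0
grasp_force: 0.0
```

>>> {"op": "step_arm", "data": {
  "targets": [
    [[0.42,-0.78,0,0,0,0,1],[0.42,-0.78,0,0,0,0,1],[0.42,-0.78,0,0,0,0,1],[0.42,-0.78,0,0,0,0,1],[0.42,-0.78,0,0,0,0,1]]
  ]
}}

```text
t: 2.08
ee_pos: [476.0, 17.6, 404.7]
orientation: [0.407, 3.115, 0.0]
ft_force: [0.6, 1.2, -0.2]
width: 87.9
grasp_force: 0.0
```

Run:
```python
from h import *
p,K,E=snap("wrist","w1.png"); print(K.tolist(),(-E[:3,:3].T@E[:3,3]).round(),E[:3,:3].round(3).tolist())
o=readout.get_obs();print(o["ee_pos"],o["orientation"],o["qpos"])
```

```text
[[275.4969454138056, 0.0, 324.79036123442324], [0.0, 275.4969454138056, 201.217327278419], [0.0, 0.0, 1.0]] [409.  34. 385.] [[0.257, 0.967, 0.0], [0.935, -0.248, 0.252], [0.243, -0.064, -0.968]]
[478.15154467  14.72382118 405.03103981] [ 4.08185650e-01  3.11208236e+00 -2.24854946e-03] [ 0.00638795  0.2058729   1.94594812 -0.0021675   0.98714028 -1.30238207]
```

View pics/w1.png

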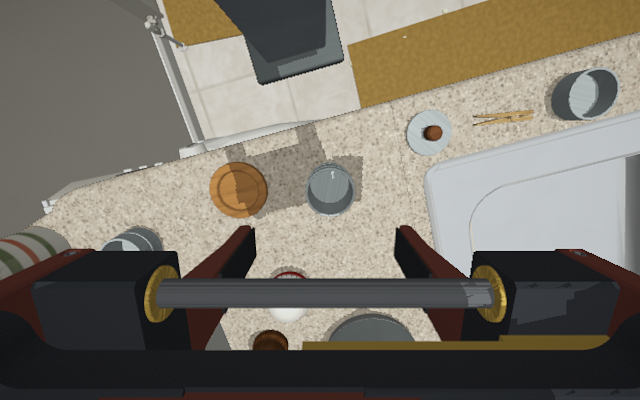

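The wrist view shows the deep pot at about (330,190), the stand at (239,190), the lid at (430,132) and the shallow pot at (585,95). I'll measure these by colour mask.

```bash
cat >> h.py <<'E'
def steel(p):
    q=p.astype(int); return ((q[...,2]-q[...,0])>4).astype(np.uint8)*255
def wood(p):
    q=p.astype(int); return ((q[...,0]-q[...,2])>60).astype(np.uint8)*255
def silh(m,box):
    """bounding blob in box x0,y0,x1,y1"""
    x0,y0,x1,y1=box; s=cv2.morphologyEx(m[y0:y1,x0:x1],cv2.MORPH_CLOSE,np.ones((5,5)))
    cs,_=cv2.findContours(s,cv2.RETR_EXTERNAL,cv2.CHAIN_APPROX_NONE)
    return max(cs,key=cv2.contourArea).reshape(-1,2)+[x0,y0]
def centre(c,K,E,z):
    """circle round the contour cast on plane z"""
    P=np.array([ray(u,K,E,z)[:2] for u in c],np.float32)
    (x,y),r=cv2.minEnclosingCircle(P); e=cv2.fitEllipse(P); return np.round([x,y,r],1),np.round(e[0],1),np.round(e[1],1)
E
python3 - <<'E'
from h import *
p,K,E=snap("wrist")
print("stand",centre(silh(wood(p),(200,150,280,225)),K,E,13))
m=steel(p); cv2.imwrite("pics/m.png",np.hstack([np.dstack([m]*3)[50:250,160:640]]))
for n,b,z in (("deep",(298,150,365,220),66),("lid",(400,105,455,158),10),("shal",(545,60,625,128),34)):
    c=silh(m,b); print(n,cv2.boundingRect(c),centre(c,K,E,z),centre(c,K,E,6))
print([ray(u,K,E,12).round() for u in ((474,122),(533,115))])
E
```

```text
stand (array([ 457.3, -102.9,   39.9]), array([ 457.1, -103.2]), array([76.6, 78.1]))
deep (308, 160, 49, 53) (array([477.8,  22.2,  32. ]), array([478.1,  21.7]), array([56.7, 62.9])) (array([490.3,  20.5,  38. ]), array([490.6,  19.9]), array([67.4, 74.7]))
lid (409, 105, 46, 47) (array([447.8, 166.6,  30.5]), array([448.1, 165.9]), array([57.7, 58.3])) (array([448.2, 168. ,  30.9]), array([448.4, 167.3]), array([58.3, 58.9]))
shal (555, 64, 70, 52) (array([450.7, 346.4,  40.4]), array([450.5, 346.1]), array([57.7, 80.3])) (array([453.8, 371.5,  43.6]), array([453.6, 371.3]), array([62.3, 86.7]))
[array([453., 220.,  12.]), array([464., 295.,  12.])]
```

View pics/m.png

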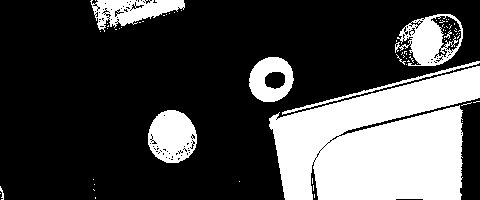

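Run:
```python
from h import *
o=readout.get_obs();print(o["t"],o["ee_pos"],o["qvel"].round(3) if hasattr(o["qvel"],"round") else o["qvel"])
```

```text
2.175 [477.04799867  16.37357139 404.8162476 ] [ 0.058 -0.019  0.04   0.026  0.011  0.063]
```

>>> {"op": "step_arm", "data": {
  "targets": [
    [[0.04,0.04,-0.8,0,0,0,1],[0.02,0.02,-0.8,0,0,0,1],[0,0,-0.8,0,0,0,1],[0,0,-0.8,0,0,0,1],[0,0,0,0,0,0,1]]
  ]
}}

```text
t: 2.8
ee_pos: [477.0, 22.6, 242.6]
orientation: [-0.405, -3.109, 0.001]
ft_force: [-0.2, -0.7, -0.1]
width: 87.4
grasp_force: 0.0
```

Run:
```python
from h import *
o=readout.get_obs();print(o["t"],o["ee_pos"])
```

```text
2.8 [477.01405953  22.60390451 242.5621955 ]
```

>>> {"op": "step_arm", "data": {
  "targets": [
    [[0,0,-0.4,0,0,0,1],[0,0,-0.34,0,0,0,1],[0,0,0,0,0,0,1],[0,0,0,0,0,0,0],[0,0,0,0,0,0,0]]
  ]
}}

```text
t: 3.42
ee_pos: [478.8, 22.0, 208.4]
orientation: [0.407, 3.114, 0.0]
ft_force: [-0.2, -0.1, -0.1]
width: 71.4
grasp_force: 0.0
```

>>> {"op": "step_arm", "data": {
  "targets": [
    [[0,0,0,0,0,0,0],[0,0,0,0,0,0,0],[0,0,0,0,0,0,0],[0,0,0,0,0,0,0],[0,0,0,0,0,0,0]]
  ]
}}

```text
t: 4.05
ee_pos: [478.8, 22.0, 208.2]
orientation: [0.407, 3.114, 0.0]
ft_force: [-0.1, 0.5, 6.6]
width: 59.2
grasp_force: 30.0
```

>>> {"op": "step_arm", "data": {
  "targets": [
    [[0,0,0.5,0,0,0,0],[0,0,0.5,0,0,0,0],[-0.14,-0.83,0,0,0,0,0],[-0.14,-0.83,0,0,0,0,0],[-0.14,-0.83,0,0,0,0,0]]
  ]
}}

```text
t: 4.68
ee_pos: [457.0, -103.5, 257.7]
orientation: [-0.406, -3.115, 0.0]
ft_force: [1.1, 0.2, -1.0]
width: 59.4
grasp_force: 30.0
```

>>> {"op": "step_arm", "data": {
  "targets": [
    [[0,0,-0.1,0,0,0,0],[0,0,-0.3,0,0,0,0],[0,0,-0.2,0,0,0,0],[0,0,0,0,0,0,0],[0,0,0,0,0,0,0]]
  ]
}}

```text
t: 5.3
ee_pos: [457.7, -101.9, 227.5]
orientation: [-0.405, -3.115, -0.0]
ft_force: [0.0, 0.1, -1.3]
width: 59.5
grasp_force: 30.0
```

Run:
```python
from h import *
p,K,E=snap("wrist","w2.png");o=readout.get_obs();print(o["ee_pos"],o["width"],o["ft_force"])
```

```text
[ 457.7353139  -102.08608459  227.73628356] 59.53436783910787 [-0.24055063  0.63178246  0.33792878]
```

View pics/w2.png

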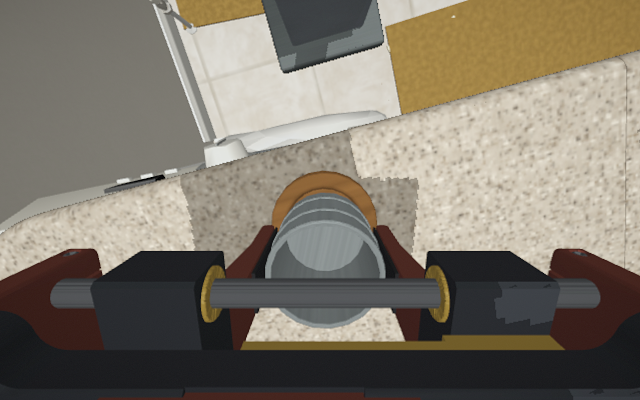

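The deep pot hangs centred over the stand: its rim spans columns 265–386 and the stand spans 272–377. Now lowering it.

>>> {"op": "step_arm", "data": {
  "targets": [
    [[0,0,-0.1,0,0,0,0],[0,0,-0.1,0,0,0,0],[0,0,-0.06,0,0,0,0],[0,0,0,0,0,0,0],[0,0,0,0,0,0,0]]
  ]
}}

```text
t: 5.98
ee_pos: [457.4, -102.5, 215.2]
orientation: [-0.407, -3.115, -0.0]
ft_force: [-2.9, 1.1, 8.6]
width: 59.1
grasp_force: 30.0
```

>>> {"op": "step_arm", "data": {
  "targets": [
    [[0,0,0,0,0,0,1],[0,0,0,0,0,0,1],[0,0,0,0,0,0,1],[0,0,0.3,0,0,0,1],[0,0,0.9,0,0,0,1]]
  ]
}}

```text
t: 6.6
ee_pos: [456.8, -102.3, 274.5]
orientation: [-0.406, -3.111, -0.001]
ft_force: [0.1, -0.9, -0.0]
width: 87.7
grasp_force: 0.0
```

>>> {"op": "step_arm", "data": {
  "targets": [
    [[0,0,0.9,0,0,-1,1],[0,0,0.9,0,0,-1,1],[0.2,-0.8,0,0,0,-1,1],[0.2,-0.8,0,0,0,-1,1],[0.2,-0.8,0,0,0,-1,1]]
  ]
}}

```text
t: 7.22
ee_pos: [487.6, -223.6, 366.1]
orientation: [0.944, 2.995, -0.0]
ft_force: [1.6, -1.1, -0.4]
width: 87.5
grasp_force: 0.0
```

>>> {"op": "step_arm", "data": {
  "targets": [
    [[0.2,-0.8,0,0,0,-1,1],[0,0,0,0,0,-1,1],[0,0,0,0,0,-0.5,1],[0,0,0,0,0,0,1],[0,0,0,0,0,0,1]]
  ]
}}

```text
t: 7.85
ee_pos: [497.5, -262.0, 365.0]
orientation: [1.197, 2.904, -0.0]
ft_force: [0.6, 0.2, 0.2]
width: 87.9
grasp_force: 0.0
```

Run:
```python
from h import *
p,K,E=snap("wrist","w3.png");o=readout.get_obs();print(o["ee_pos"],o["orientation"],o["width"],o["ft_force"])
```

```text
[ 497.51968146 -262.01027518  364.91992541] [ 1.19732213e+00  2.90431011e+00 -2.76317362e-06] 87.70767466438392 [-0.79125739  0.58351453 -0.23680873]
```

View pics/w3.png

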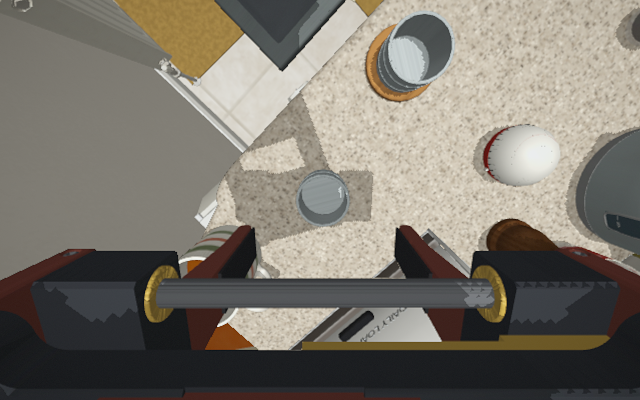

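Run:
```python
from h import *
p,K,E=snap("wrist")
c=silh(steel(p),(290,160,360,235)); print("mid",cv2.boundingRect(c),centre(c,K,E,50))
print("handle",[ray((x,y),K,E,60).round() for x,y in ((262,265),(280,275),(268,290))])
print("mugrim",[ray((x,y),K,E,100).round() for x,y in ((185,245),(235,228),(258,255))])
print("toaster w",[[ray(u,K,E,z).round() for z in (0,100,180)] for u in ((430,232),(300,345))])
t,K,E=snap("top"); print("toaster t",[[ray(u,K,E,z).round() for z in (0,100,180)] for u in ((387,181),(472,184))])
print("mug t",ray((459,230),K,E,100),"handle",ray((450,213),K,E,60))
c=silh(wood(p),(355,20,430,105))
cv2.imwrite("pics/t2.png",cv2.resize(cv2.cvtColor(t,cv2.COLOR_RGB2BGR)[150:270,330:490],None,fx=4,fy=4))
```

```text
mid (297, 170, 52, 56) (array([ 498.7, -268.4,   31.6]), array([ 499.2, -268.7]), array([56.8, 62.8]))
handle [array([ 504., -371.,   60.]), array([ 527., -365.,   60.]), array([ 530., -390.,   60.])]
mugrim [array([ 430., -385.,  100.]), array([ 453., -338.,  100.]), array([ 486., -344.,  100.])]
toaster w [[array([ 641., -208.,    0.]), array([ 585., -210.,  100.]), array([ 541., -212.,  180.])], [array([ 644., -461.,    0.]), array([ 587., -390.,  100.]), array([ 542., -333.,  180.])]]
toaster t [[array([ 636., -209.,    0.]), array([ 616., -192.,  100.]), array([ 601., -178.,  180.])], [array([ 635., -493.,    0.]), array([ 615., -454.,  100.]), array([ 600., -423.,  180.])]]
mug t [ 472.28546575 -411.23390656  100.        ] handle [ 527.99878551 -397.87366208   60.        ]
```

View pics/t2.png

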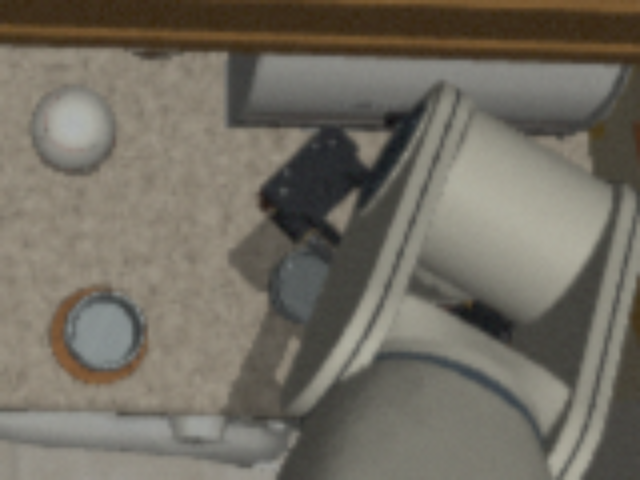

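The deep pot sits in the stand, and the middle pot is at about (500,-268). The toaster front (x≈636) and the mug leave enough clearance, so I'll descend and grasp.

>>> {"op": "step_arm", "data": {
  "targets": [
    [[0.05,-0.12,-0.82,0,0,0,1],[0,0,-0.82,0,0,0,1],[0,0,-0.82,0,0,0,1],[0,0,-0.41,0,0,0,1],[0,0,-0.41,0,0,0,1]]
  ]
}}

```text
t: 8.62
ee_pos: [500.1, -268.4, 199.7]
orientation: [-1.199, -2.904, 0.0]
ft_force: [0.7, 0.1, 0.4]
width: 87.8
grasp_force: 0.0
```

>>> {"op": "step_arm", "data": {
  "targets": [
    [[0,0,0,0,0,0,1],[0,0,0,0,0,0,0],[0,0,0,0,0,0,0],[0,0,0,0,0,0,0],[0,0,0,0,0,0,0]]
  ]
}}

```text
t: 9.25
ee_pos: [500.3, -268.6, 201.4]
orientation: [1.199, 2.903, -0.0]
ft_force: [-0.9, 0.2, 4.7]
width: 59.1
grasp_force: 30.0
```

>>> {"op": "step_arm", "data": {
  "targets": [
    [[0,0,0,0,0,0,0],[0,0,0,0,0,0,0],[0,0,0,0,0,0,0],[0,0,0,0,0,0,0],[0,0,0,0,0,0,0]]
  ]
}}

```text
t: 9.88
ee_pos: [500.3, -268.6, 201.4]
orientation: [1.199, 2.903, -0.0]
ft_force: [-0.8, 0.9, 5.8]
width: 58.7
grasp_force: 30.0
```

>>> {"op": "step_arm", "data": {
  "targets": [
    [[0,0,0.4,0,0,0,0],[0,0,0.9,0,0,0,0],[0,0,0.9,0,0,0,0],[-0.2,0.8,0,0,0,0,0],[-0.22,0.84,0,0,0,0,0]]
  ]
}}

```text
t: 10.5
ee_pos: [478.7, -186.0, 312.5]
orientation: [1.2, 2.9, 0.0]
ft_force: [0.6, 1.2, -2.1]
width: 58.7
grasp_force: 30.0
```

>>> {"op": "step_arm", "data": {
  "targets": [
    [[-0.22,0.84,0,0,0,0,0],[-0.22,0.84,0,0,0,0,0],[0,0,-0.2,0,0,0,0],[0,0,-0.1,0,0,0,0],[0,0,0,0,0,0,0]]
  ]
}}

```text
t: 11.12
ee_pos: [457.3, -103.3, 295.5]
orientation: [-1.201, -2.903, 0.0]
ft_force: [-0.9, 0.1, -0.9]
width: 58.6
grasp_force: 30.0
```

Run:
```python
from h import *
p,K,E=snap("wrist");o=readout.get_obs();print(o["ee_pos"],o["width"],o["ft_force"])
s,Ks,Es=snap("scene")
x,y=proj((457,-103,90),Ks,Es).astype(int); print(x,y)
b=lambda a:cv2.cvtColor(a,cv2.COLOR_RGB2BGR)
cv2.imwrite("pics/w4.png",np.hstack([b(p)[100:340,160:480],cv2.resize(b(s)[y-40:y+40,x-40:x+40],(240,240),interpolation=cv2.INTER_CUBIC)]))
```

```text
[ 457.32519154 -103.32686379  295.62777257] 58.9851147296403 [-0.05031383  0.51528596 -0.15274239]
337 168
```

View pics/w4.png

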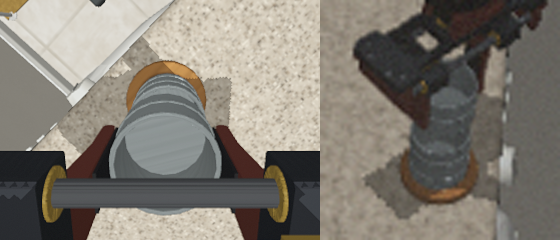

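The middle pot is lined up over the deep pot, with the columns matching in both views. Now lowering it.

>>> {"op": "step_arm", "data": {
  "targets": [
    [[0,0,-0.2,0,0,0,0],[0,0,-0.2,0,0,0,0],[0,0,-0.1,0,0,0,0],[0,0,-0.07,0,0,0,0],[0,0,0,0,0,0,0]]
  ]
}}

```text
t: 11.85
ee_pos: [457.3, -102.6, 268.2]
orientation: [1.199, 2.903, -0.0]
ft_force: [-4.7, -0.0, 15.6]
width: 58.3
grasp_force: 30.0
```

>>> {"op": "step_arm", "data": {
  "targets": [
    [[0,0,0,0,0,0,1],[0,0,0,0,0,0,1],[0,0,0,0,0,0,1],[0,0,0.3,0,0,0,1],[0,0,0.9,0,0,0,1]]
  ]
}}

```text
t: 12.48
ee_pos: [456.4, -102.3, 326.9]
orientation: [-1.198, -2.9, 0.001]
ft_force: [0.4, -0.1, -0.8]
width: 87.9
grasp_force: 0.0
```

>>> {"op": "step_arm", "data": {
  "targets": [
    [[0,0.9,0.8,0,0,0,1],[0,0.9,0,0,0,0,1],[0,0.9,0,0,0,0,1],[0,0.9,0,0,0,0,1],[0,0.9,0,0,0,0,1]]
  ]
}}

```text
t: 13.1
ee_pos: [456.8, 124.0, 368.3]
orientation: [1.199, 2.903, 0.001]
ft_force: [0.6, 0.5, 0.9]
width: 87.7
grasp_force: 0.0
```

>>> {"op": "step_arm", "data": {
  "targets": [
    [[0,0.9,0,0,0,0,1],[0,0.9,0,0,0,0,1],[0,0.9,0,0,0,0,1],[-0.06,0.9,0,0,0,0,1],[-0.06,0.9,0,0,0,0,1]]
  ]
}}

```text
t: 13.72
ee_pos: [450.7, 349.0, 368.2]
orientation: [1.199, 2.903, 0.001]
ft_force: [0.8, 0.1, -0.1]
width: 88.0
grasp_force: 0.0
```

>>> {"op": "step_arm", "data": {
  "targets": [
    [[0,0,0,0,0,0,1],[0,0,0,0,0,0,1],[0,0,0,0,0,0,1],[0,0,0,0,0,0,1],[0,0,0,0,0,0,1]]
  ]
}}

```text
t: 14.35
ee_pos: [451.2, 346.9, 367.3]
orientation: [1.201, 2.903, 0.0]
ft_force: [-0.5, -1.0, 0.1]
width: 87.9
grasp_force: 0.0
```

Run:
```python
from h import *
p,K,E=snap("wrist","w5.png");o=readout.get_obs();print(o["ee_pos"],o["orientation"],o["width"],o["ft_force"])
m=steel(p); m[:120]=0
c=silh(m,(290,150,365,235)); print("shal",cv2.boundingRect(c),centre(c,K,E,34))
```

```text
[451.17975385 347.05644648 367.25710239] [-1.20036121e+00 -2.90322153e+00 -3.27816806e-05] 87.63487528745418 [0.33632464 0.21677987 0.20228007]
shal (307, 158, 58, 77) (array([472.4, 352.4,  51.5]), array([466.8, 349.5]), array([ 57.6, 103. ]))
```

View pics/w5.png

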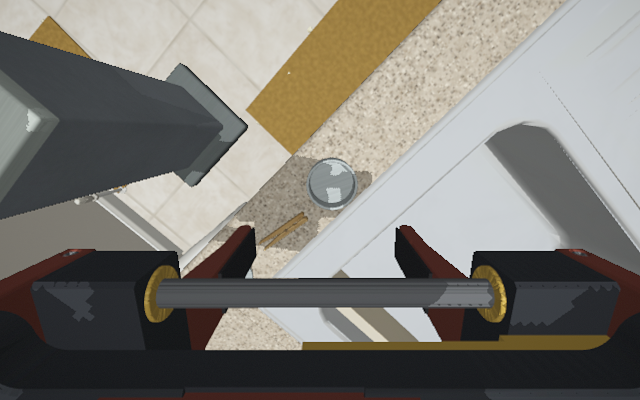

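The shallow pot is at about (332,184), with the sink edge to its right and the peg's end at (306,215). The mask merged with the sink, so I'll measure from the edge pixels by hand.

Run:
```python
from h import *
p,K,E=snap("wrist")
q=p[150:220,295:370]; g=cv2.medianBlur(cv2.cvtColor(q,cv2.COLOR_RGB2GRAY),3)
h=cv2.HoughCircles(g,cv2.HOUGH_GRADIENT,1,40,param1=80,param2=12,minRadius=20,maxRadius=30); print(h)
for u in ([h[0][0][0]+295,h[0][0][1]+150],(332,182)): print(ray(u,K,E,34))
print("L/R",ray((307,182),K,E,34),ray((357,182),K,E,34),"top/bot",ray((332,157),K,E,34),ray((332,211),K,E,34),"peg",ray((307,214),K,E,12))
cv2.imwrite("pics/w6.png",cv2.cvtColor(cv2.resize(q,None,fx=7,fy=7,interpolation=cv2.INTER_CUBIC),cv2.COLOR_RGB2BGR))
```

```text
[[[36.5 34.5 22.8]]]
[451.32955234 356.33248366  34.        ]
[449.64539762 358.80004136  34.        ]
L/R [429.28007258 338.36429733  34.        ] [470.01078939 379.23585237  34.        ] top/bot [429.24276409 378.86611955  34.        ] [474.53021135 334.32571958  34.        ] peg [459.98083599 304.78608779  12.        ]
```

View pics/w6.png

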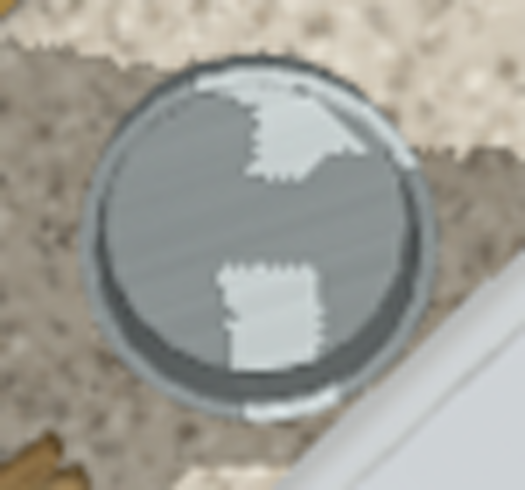

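>>> {"op": "step_arm", "data": {
  "targets": [
    [[0.02,0.16,-0.9,0,0,0,1],[0,0,-0.9,0,0,0,1],[0,0,-0.9,0,0,0,1],[0,0,-0.5,0,0,0,1],[0,0,-0.28,0,0,0,1]]
  ]
}}

```text
t: 15.08
ee_pos: [451.8, 355.2, 191.7]
orientation: [-1.199, -2.903, 0.003]
ft_force: [0.2, 0.3, 0.8]
width: 87.6
grasp_force: 0.0
```

>>> {"op": "step_arm", "data": {
  "targets": [
    [[0,0,0,0,0,0,1],[0,0,0,0,0,0,0],[0,0,0,0,0,0,0],[0,0,0,0,0,0,0],[0,0,0,0,0,0,0]]
  ]
}}

```text
t: 15.7
ee_pos: [452.3, 355.7, 193.9]
orientation: [1.199, 2.903, 0.002]
ft_force: [-0.4, 0.6, 5.9]
width: 58.2
grasp_force: 30.0
```

>>> {"op": "step_arm", "data": {
  "targets": [
    [[0,0,0,0,0,0,0],[0,0,0,0,0,0,0],[0,0,0,0,0,0,0],[0,0,0,0,0,0,0],[0,0,0,0,0,0,0]]
  ]
}}

```text
t: 16.32
ee_pos: [452.3, 355.7, 193.9]
orientation: [1.199, 2.903, 0.002]
ft_force: [-1.2, -0.3, 6.2]
width: 58.2
grasp_force: 30.0
```

>>> {"op": "step_arm", "data": {
  "targets": [
    [[0,0,0.3,0,0,0,0],[0,0,0.9,0,0,0,0],[0,0,0.9,0,0,0,0],[0,0,0.9,0,0,0,0],[0,-0.86,0,0,0,0,0]]
  ]
}}

```text
t: 16.95
ee_pos: [453.2, 314.3, 347.9]
orientation: [1.193, 2.901, 0.013]
ft_force: [1.0, -0.5, -2.0]
width: 58.1
grasp_force: 30.0
```

>>> {"op": "step_arm", "data": {
  "targets": [
    [[0.02,-0.9,0,0,0,0,0],[0.02,-0.9,0,0,0,0,0],[0.02,-0.9,0,0,0,0,0],[0.02,-0.9,0,0,0,0,0],[0.02,-0.9,0,0,0,0,0]]
  ]
}}

```text
t: 17.58
ee_pos: [456.7, 86.1, 343.9]
orientation: [1.199, 2.903, 0.0]
ft_force: [0.9, 0.3, 0.7]
width: 57.9
grasp_force: 30.0
```

>>> {"op": "step_arm", "data": {
  "targets": [
    [[0,-0.9,0,0,0,0,0],[0,-0.9,0,0,0,0,0],[0,-0.9,0,0,0,0,0],[0,-0.9,0,0,0,0,0],[0,-0.2,0,0,0,0,0]]
  ]
}}

```text
t: 18.2
ee_pos: [456.8, -104.4, 343.9]
orientation: [1.203, 2.901, 0.0]
ft_force: [-0.3, 0.1, -1.1]
width: 58.2
grasp_force: 30.0
```

>>> {"op": "step_arm", "data": {
  "targets": [
    [[0,0,0,0,0,0,0],[0,0,-0.2,0,0,0,0],[0,0,-0.08,0,0,0,0],[0,0,0,0,0,0,0],[0,0,0,0,0,0,0]]
  ]
}}

```text
t: 18.82
ee_pos: [457.1, -102.1, 329.1]
orientation: [-1.198, -2.904, 0.0]
ft_force: [-0.2, 0.6, 0.6]
width: 58.3
grasp_force: 30.0
```

Run:
```python
from h import *
p,K,E=snap("wrist");o=readout.get_obs();print(o["ee_pos"],o["width"],o["ft_force"])
s,Ks,Es=snap("scene")
x,y=proj((457,-103,120),Ks,Es).astype(int); print(x,y)
b=lambda a:cv2.cvtColor(a,cv2.COLOR_RGB2BGR)
cv2.imwrite("pics/w7.png",np.hstack([b(p)[100:340,160:480],cv2.resize(b(s)[y-40:y+40,x-40:x+40],(240,240),interpolation=cv2.INTER_CUBIC)]))
```

```text
[ 457.15008991 -102.23425242  329.22761223] 58.550613585359585 [-0.27519752  0.20329117 -1.08766209]
338 161
```

View pics/w7.png

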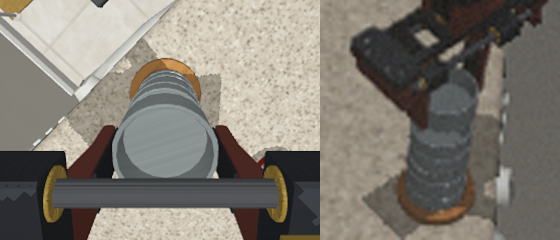

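The shallow pot is aligned over the two-pot tower, so I'll lower it.

>>> {"op": "step_arm", "data": {
  "targets": [
    [[0,0,-0.2,0,0,0,0],[0,0,-0.15,0,0,0,0],[0,0,-0.1,0,0,0,0],[0,0,-0.06,0,0,0,0],[0,0,0,0,0,0,0]]
  ]
}}

```text
t: 19.55
ee_pos: [457.4, -102.7, 304.8]
orientation: [1.199, 2.903, -0.0]
ft_force: [-3.8, -0.4, 15.5]
width: 58.2
grasp_force: 30.0
```

>>> {"op": "step_arm", "data": {
  "targets": [
    [[0,0,0,0,0,0,1],[0,0,0,0,0,0,1],[0,0,0,0,0,0,1],[0,0,0.3,0,0,0,1],[0,0,0.9,0,0,0,1]]
  ]
}}

```text
t: 20.18
ee_pos: [456.4, -102.3, 363.4]
orientation: [-1.198, -2.899, 0.001]
ft_force: [0.6, -0.1, 0.3]
width: 87.9
grasp_force: 0.0
```

>>> {"op": "step_arm", "data": {
  "targets": [
    [[-0.03,0.9,0,0,0,0,1],[-0.03,0.9,0,0,0,0,1],[-0.03,0.9,0,0,0,0,1],[-0.03,0.9,0,0,0,0,1],[-0.03,0.9,0,0,0,0,1]]
  ]
}}

```text
t: 20.8
ee_pos: [449.4, 124.0, 364.8]
orientation: [1.199, 2.903, 0.001]
ft_force: [0.2, 0.3, -0.1]
width: 87.4
grasp_force: 0.0
```

>>> {"op": "step_arm", "data": {
  "targets": [
    [[-0.03,0.88,0,0,0,0,1],[0,0,0,0,0,0,1],[0,0,0,0,0,0,1],[0,0,0,0,0,0,1],[0,0,0,0,0,0,1]]
  ]
}}

```text
t: 21.42
ee_pos: [448.1, 165.6, 363.8]
orientation: [-1.202, -2.903, 0.0]
ft_force: [0.2, 0.2, -0.7]
width: 87.9
grasp_force: 0.0
```

Run:
```python
from h import *
p,K,E=snap("wrist","w8.png");o=readout.get_obs();print(o["ee_pos"],o["width"])
m=steel(p)
c=silh(m,(295,150,362,225)); print("lid",cv2.boundingRect(c),centre(c,K,E,10))
q=p.astype(int); k=((q[...,0]-q[...,2]>25)&(q.sum(2)<260)).astype(np.uint8)*255
c=silh(k,(305,160,355,215)); print("knob",cv2.boundingRect(c),centre(c,K,E,32))
c=silh(cv2.bitwise_not(m),(312,165,350,205)); print("knob2",cv2.boundingRect(c),centre(c,K,E,32))
```

```text
[448.12696734 165.74066875 363.73831718] 87.94045315984049
lid (303, 163, 47, 47) (array([448.5, 166. ,  29.3]), array([448.4, 166.4]), array([56.4, 57.2]))
knob (319, 180, 16, 18) (array([447.4, 167.8,  10.1]), array([447.3, 167.5]), array([17.1, 19.5]))
knob2 (318, 180, 17, 19) (array([447.5, 167.4,  11.1]), array([447.2, 167.2]), array([19.2, 21.7]))
```

View pics/w8.png

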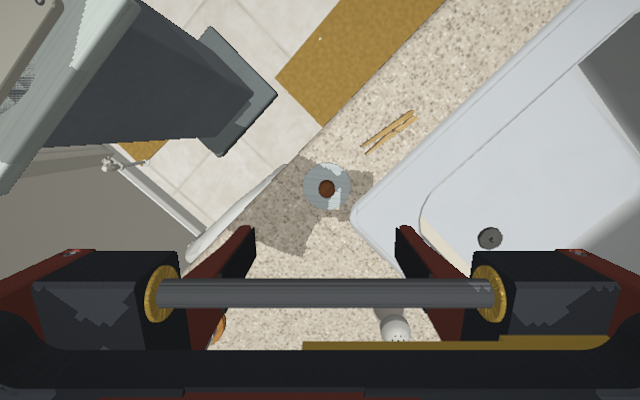

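The lid is at (327,187), which is (448,167) in the world, right under the tool. I'll descend onto the knob.

>>> {"op": "step_arm", "data": {
  "targets": [
    [[0,0,-0.9,0,0,0,1],[0,0,-0.9,0,0,0,1],[0,0,-0.9,0,0,0,1],[0,0,-0.5,0,0,0,1],[0,0,-0.2,0,0,0,1]]
  ]
}}

```text
t: 22.1
ee_pos: [447.7, 166.0, 192.3]
orientation: [-1.2, -2.902, 0.003]
ft_force: [-0.4, -0.4, 0.4]
width: 88.1
grasp_force: 0.0
```

>>> {"op": "step_arm", "data": {
  "targets": [
    [[0,0,0,0,0,0,1],[0,0,0,0,0,0,0.5],[0,0,0,0,0,0,0],[0,0,0,0,0,0,0],[0,0,0,0,0,0,0]]
  ]
}}

```text
t: 22.72
ee_pos: [448.1, 166.6, 194.0]
orientation: [1.199, 2.903, 0.001]
ft_force: [-0.3, -0.4, -1.1]
width: 51.2
grasp_force: 0.0
```

>>> {"op": "step_arm", "data": {
  "targets": [
    [[0,0,0,0,0,0,0],[0,0,0,0,0,0,0],[0,0,0,0,0,0,0],[0,0,0,0,0,0,0],[0,0,0,0,0,0,0]]
  ]
}}

```text
t: 23.35
ee_pos: [448.1, 166.5, 193.7]
orientation: [1.199, 2.904, 0.0]
ft_force: [0.9, 0.2, -0.3]
width: 19.3
grasp_force: 30.0
```

>>> {"op": "step_arm", "data": {
  "targets": [
    [[0,0,0,0,0,0,0],[0,0,0,0,0,0,0],[0,0,0,0,0,0,0],[0,0,0,0,0,0,0],[0,0,0,0,0,0,0]]
  ]
}}

```text
t: 23.98
ee_pos: [448.0, 166.5, 193.7]
orientation: [-1.199, -2.904, 0.0]
ft_force: [-0.3, -0.0, -0.5]
width: 19.1
grasp_force: 30.0
```

>>> {"op": "step_arm", "data": {
  "targets": [
    [[0,0,0.3,0,0,0,0],[0,0,0.8,0,0,0,0],[0,0,0.8,0,0,0,0],[0,0,0.8,0,0,0,0],[0,0,0.8,0,0,0,0]]
  ]
}}

```text
t: 24.6
ee_pos: [447.6, 166.4, 371.0]
orientation: [1.199, 2.903, 0.001]
ft_force: [0.3, 1.0, -0.7]
width: 18.7
grasp_force: 30.0
```

>>> {"op": "step_arm", "data": {
  "targets": [
    [[0.03,-0.7,0,0,0,0,0],[0.03,-0.9,0,0,0,0,0],[0.03,-0.9,0,0,0,0,0],[0.03,-0.9,0,0,0,0,0],[0.03,-0.9,0,0,0,0,0]]
  ]
}}

```text
t: 25.22
ee_pos: [455.1, -49.9, 369.7]
orientation: [1.199, 2.903, 0.0]
ft_force: [1.2, -0.1, -0.8]
width: 19.1
grasp_force: 30.0
```

>>> {"op": "step_arm", "data": {
  "targets": [
    [[0.03,-0.7,0,0,0,0,0],[0,-0.38,0,0,0,0,0],[0,0,-0.2,0,0,0,0],[0,0,0,0,0,0,0],[0,0,0,0,0,0,0]]
  ]
}}

```text
t: 25.85
ee_pos: [456.9, -101.7, 358.6]
orientation: [-1.198, -2.904, 0.0]
ft_force: [-0.1, 0.1, -1.2]
width: 19.3
grasp_force: 30.0
```

Run:
```python
from h import *
p,K,E=snap("wrist");o=readout.get_obs();print(o["ee_pos"],o["width"],o["ft_force"])
s,Ks,Es=snap("scene")
x,y=proj((457,-103,130),Ks,Es).astype(int); print(x,y)
b=lambda a:cv2.cvtColor(a,cv2.COLOR_RGB2BGR)
cv2.imwrite("pics/w9.png",np.hstack([b(p)[100:340,160:480],cv2.resize(b(s)[y-40:y+40,x-40:x+40],(240,240),interpolation=cv2.INTER_CUBIC)]))
```

```text
[ 457.02708459 -101.72557489  358.74782525] 19.28647630196362 [ 0.70315439 -0.36471853 -0.00502487]
338 159
```

View pics/w9.png

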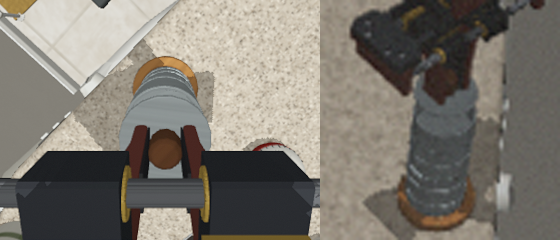

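The lid is lined up over the tower, so I'll lower it 26 mm.

>>> {"op": "step_arm", "data": {
  "targets": [
    [[0,0,-0.2,0,0,0,0],[0,0,-0.15,0,0,0,0],[0,0,-0.1,0,0,0,0],[0,0,-0.08,0,0,0,0],[0,0,0,0,0,0,0]]
  ]
}}

```text
t: 26.58
ee_pos: [457.4, -102.6, 332.6]
orientation: [1.199, 2.903, -0.0]
ft_force: [-1.8, 0.2, 6.3]
width: 19.3
grasp_force: 30.0
```

>>> {"op": "step_arm", "data": {
  "targets": [
    [[0,0,0,0,0,0,1],[0,0,0,0,0,0,1],[0,0,0,0,0,0,1],[0,0,0,0,0,0,1],[0,0,0,0,0,0,1]]
  ]
}}

```text
t: 27.2
ee_pos: [457.0, -102.5, 332.2]
orientation: [-1.199, -2.904, -0.0]
ft_force: [0.5, 0.0, 0.4]
width: 65.4
grasp_force: 0.0
```

>>> {"op": "step_arm", "data": {
  "targets": [
    [[0,0,0.3,0,0,0,1],[0,0,0.7,0,0,0,1],[0,0,0.7,0,0,0,1],[0,0,0,0,0,0,1],[0,0,0,0,0,0,1]]
  ]
}}

```text
t: 27.82
ee_pos: [456.7, -102.4, 417.2]
orientation: [1.199, 2.904, -0.0]
ft_force: [-0.4, 0.2, -0.6]
width: 87.7
grasp_force: 0.0
```

>>> {"op": "step_arm", "data": {
  "targets": [
    [[0,0.8,0,0,0,0,1],[0,0.8,0,0,0,0,1],[0,0.8,0,0,0,0,1],[0,0.8,0,0,0,0,1],[0,0,0,0,0,0,1]]
  ]
}}

```text
t: 28.45
ee_pos: [456.5, 59.3, 416.0]
orientation: [-1.193, -2.904, 0.002]
ft_force: [-0.2, -0.3, -0.5]
width: 87.9
grasp_force: 0.0
```

Run:
```python
from h import *
s,Ks,Es=snap("scene"); t,K,E=snap("top"); p,_,_=snap("wrist")
x,y=proj((457,-103,90),Ks,Es).astype(int)
b=lambda a:cv2.cvtColor(a,cv2.COLOR_RGB2BGR)
cv2.imwrite("pics/w10.png",np.hstack([cv2.resize(b(s)[y-45:y+45,x-45:x+45],(380,380),interpolation=cv2.INTER_CUBIC),cv2.resize(b(p),(418,261))[:,:].copy() if 0 else cv2.copyMakeBorder(cv2.resize(b(p),(418,261)),0,119,0,0,cv2.BORDER_CONSTANT)]))
```

```text
(no output)
```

View pics/w10.png

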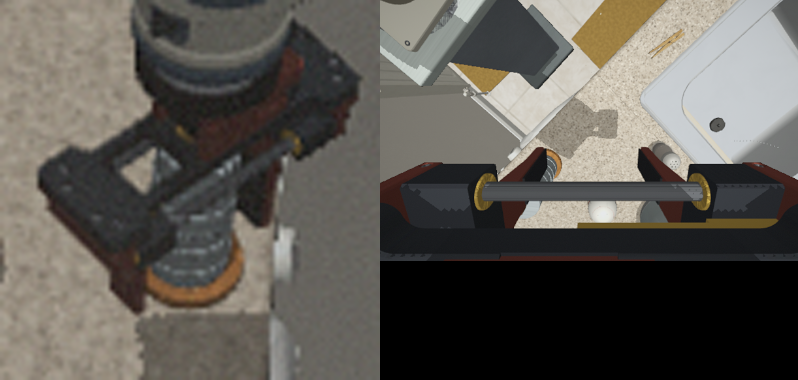

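The gripper hides the tower's top in that last picture (left part), but the stack below stands straight at about (190,220). My picture limit is used up. Every piece seated at its expected height and released without disturbing the stack, so I'll hand in.

```bash
python3 -c "
from h import *
print(ctrl.close_job())"
```

```text
the job is handed in; nothing more can be done
None
```

I rebuilt the tower on the stand in order (deep, middle, shallow, lid) and handed it in at about 28.5 s; each piece seated within about 1 mm of its expected height, but the gripper hid the tower's top in my last picture, and I viewed 15 pictures, one over the limit of 14.

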